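# Pin a stack of vial trays with its lock rod

## Robot

A 6-joint arm with a two-finger parallel gripper is mounted at the origin on the work surface. World frame = base frame: x ahead of the robot, y to its left, z up, the work surface at z = 0. Lengths are in mm, angles in rad, forces in N, time in s.
With the tool pointing down it reaches from about 400 to 825 mm from the base axis. Payload 7 kg.
Tool frame: the origin (TCP) lies at the very end of the fingers, on their centre line; the grasp point (between the pads) lies 19 mm behind it; z points along the fingers, y is the direction in which the jaws open and shut (so a half turn about z gives the same grasp; the last joint's range is limited). The gripper opens to 88 mm and grips with 3 to 60 N. Pads are 19 mm wide; open, the fingers measure 130 mm over their backs; the gripper's body (78 mm by 193 mm) begins 47 mm behind the grasp point.
Start: joints at [1.437, 0.359, 0.012, 0, -1.224, -0.288], TCP at [276.353, 615.812, 226.561] pointing down, gripper open.
Joint ranges: [-3.07, 3.07], [-1.43, 2.12], [-1.02, 1.25], [-3.03, 1.67], [-3.05, -0], [-3.03, 3.03]. Speed limits (rad/s): [2.39, 2.39, 3.01, 3.14, 3.14, 3.14].

## Interface

Orientations are given as a unit quaternion [x, y, z, w].
In Python, from plant import bot gives the robot as it stands. Calls block until the motion is done:
- bot.move_ptp(position, orientation): joint-space move of the TCP to a pose.
- bot.line_to(position, velocity=150, ori=None): straight line of the TCP; ori=None keeps the orientation; velocity is the mean speed in mm/s.
- bot.move_joints(angles): joint-space move.
- bot.move_gripper(opening, force=None): finger opening in mm; force is the grip in N (None keeps the last); returns when the fingers have stopped.
- bot.pause(seconds).
- bot.solve_ik(position, orientation): joint angles nearest the present ones, or None.
- bot.read_state(): the state.
- bot.camera(name): name is "scene" or "top" or "wrist"; returns the picture (384x512x3 uint8, red, green, blue); there is no depth.
- bot.get_calibration(name): a dict with "fx", "fy", "cx", "cy" (pixels), "distortion" ([k1, k2, p1, p2, k3] as OpenCV has them; the pictures are not rectified), "view" (4x4, takes a point from world to camera coordinates); the wrist camera has in their place "T_tool_cam" (4x4, takes a point from camera to tool coordinates, whose origin is the TCP and whose axes are the flange's). Camera axes: x right, y up, looking along -z (the intrinsics and any distortion apply to the point x, -y, -z); pixel columns grow to the right and rows downward; lengths in mm; the calibration is good to about 2 mm. A picture is of the moment at which its call begins: read the wrist's pose just before it. get_calibration takes no time and is no camera call.
A pose or a line that the arm cannot do raises bot.Unreachable and nothing moves.
- bot.close_job(): hands the job in, once; it reports no verdict.
The state is a dict: "t": time; "joint_pos": joint angles; "qvel": joint speeds; "tau": joint torques, N m; "tcp_pos": TCP position; "eef_rot": TCP orientation; "contact_force": force on the tool from outside, world axes, zero at the start; "moment": the same for the moment, N m; "width": finger opening in mm.
Only numpy, scipy, OpenCV 4.12 (cv2) and the standard library are available. Lean on these libraries where they do the work, as an engineer would, in place of code of your own. Each camera call takes 0.05 s, during which the arm holds its last target. There are 200 camera calls.

## Task

Make up the carrying stack for the sample trays: lay every vial tray that is out on the bench flat on the stack base, one on another long sides along the base's long sides, centre holes over its socket, and the plain cover plate on top. Only when the whole stack is laid, draw the lock rod up out of its holder and pass it down through all the holes until it stands fully home in the base's socket, and let go. Leave the jar and the beaker alone.

Things in the scene. Friction and masses are not known exactly. Their poses are not given: they have to be found in the camera images.
- tray1: blue plastic vial tray, flat, 15 mm thick: 84 (its x) x 60 (its y) mm with a tab 24 mm wide, 18 mm long at the middle of each end (120 mm over the tabs, along x), dark vial wells on both faces and a 17 mm through hole at its centre; 0.06-0.13 kg. Origin: its very middle (7.5 mm up when on the bench); z square to it. Same either way round or up. Three to five are there; the rest read None.
- tray2: blue plastic vial tray, flat, 15 mm thick: 84 (its x) x 60 (its y) mm with a tab 24 mm wide, 18 mm long at the middle of each end (120 mm over the tabs, along x), dark vial wells on both faces and a 17 mm through hole at its centre; 0.06-0.13 kg. Origin: its very middle (7.5 mm up when on the bench); z square to it. Same either way round or up. Three to five are there; the rest read None.
- tray3: blue plastic vial tray, flat, 15 mm thick: 84 (its x) x 60 (its y) mm with a tab 24 mm wide, 18 mm long at the middle of each end (120 mm over the tabs, along x), dark vial wells on both faces and a 17 mm through hole at its centre; 0.06-0.13 kg. Origin: its very middle (7.5 mm up when on the bench); z square to it. Same either way round or up. Three to five are there; the rest read None.
- tray4: blue plastic vial tray, flat, 15 mm thick: 84 (its x) x 60 (its y) mm with a tab 24 mm wide, 18 mm long at the middle of each end (120 mm over the tabs, along x), dark vial wells on both faces and a 17 mm through hole at its centre; 0.06-0.13 kg. Origin: its very middle (7.5 mm up when on the bench); z square to it. Same either way round or up. Three to five are there; the rest read None.
- tray5: blue plastic vial tray, flat, 15 mm thick: 84 (its x) x 60 (its y) mm with a tab 24 mm wide, 18 mm long at the middle of each end (120 mm over the tabs, along x), dark vial wells on both faces and a 17 mm through hole at its centre; 0.06-0.13 kg. Origin: its very middle (7.5 mm up when on the bench); z square to it. Same either way round or up. Three to five are there; the rest read None.
- cover: plain cover plate, same blue plastic and outline as the trays but no wells and 12 mm thick: 84 (its x) x 60 (its y) mm with a tab 24 mm wide, 18 mm long at the middle of each end (120 mm over the tabs, along x), a 17 mm through hole at its centre; 0.08 kg. Origin: its very middle (6 mm up when on the bench); z square to it. Same either way round or up.
- base: stack base, fixed to the bench: white plastic block 78 (its x) x 58 (its y) x 36 mm high. Origin: centre of the underside; long side along its x. Trays lie on its flat top, 36 mm above the bench.
- socket (a point): centre of the mouth of the base's blind socket, at the middle of the base's top, 36 mm above the bench: hole of 14 mm diameter, 28 mm deep, upright, mouth chamfered by 2 mm. Hidden once trays lie on it.
- socket_floor (a point): centre of the socket's floor, 8 mm above the bench; the rod's tip rests here when fully home.
- holder: rod holder, fixed to the bench: white plastic block 50 x 50 x 80 mm high on an aluminium foot 80 x 80 x 5 mm, with an upright blind hole of 14 mm diameter, 74 mm deep, at the middle of its top. Origin: centre of the underside.
- rod: lock rod, 170 mm long, 0.15 kg, standing tip down in the holder's hole (tip 6 mm above the bench; may lean slightly): steel shaft of 12 mm diameter, 130 mm long, its lowest 10 mm tapering to 5 mm at the tip, then a square grey handle 26 x 26 x 40 mm (130 to 170 mm from the tip). Origin: the tip, on the axis; z points from tip to handle; x and y are square to the handle's faces.
- rod_tip (a point): the tip of the lock rod (same point as the rod's origin).
- jar: bystander: glass jar with blue cap, 64 mm diameter, 100 mm high, loose. Origin: centre of the underside.
- beaker: bystander: glass beaker, 66 mm diameter, 80 mm high, loose. Origin: centre of the underside.
Things that resemble listed ones, but are neither listed nor needed, are in the scene too. What is shaped like the tray2 but white is not meant.

How it is judged (in metres and radians):
On the way, in this order (a step that is already met when the one before it is completed fails the run):
1. every tray lies flat and square on the base with its hole over the socket, the cover plate on top of them all, the rod not yet in (horizontal distance between each of tray1, tray2, tray3, tray4, tray5, cover and socket below 0.008 m and angle between the x axis of each of tray1, tray2, tray3, tray4, tray5, cover and the x axis of base, either way round below 0.2 rad and z of tray1 in the frame of socket between 0.004 and 0.09 m and linear speed of each of tray1, tray2, tray3, tray4, tray5, cover below 0.03 m/s and ((angle between tray1's own z axis and vertical below 0.06 rad and z of cover in the frame of tray1 above 0.01 m) or (angle between tray1's own z axis and vertical above 3.08 rad and z of cover in the frame of tray1 below -0.01 m)) and z of tray2 in the frame of socket between 0.004 and 0.09 m and ((angle between tray2's own z axis and vertical below 0.06 rad and z of cover in the frame of tray2 above 0.01 m) or (angle between tray2's own z axis and vertical above 3.08 rad and z of cover in the frame of tray2 below -0.01 m)) and z of tray3 in the frame of socket between 0.004 and 0.09 m and ((angle between tray3's own z axis and vertical below 0.06 rad and z of cover in the frame of tray3 above 0.01 m) or (angle between tray3's own z axis and vertical above 3.08 rad and z of cover in the frame of tray3 below -0.01 m)) and z of tray4 in the frame of socket between 0.004 and 0.09 m and ((angle between tray4's own z axis and vertical below 0.06 rad and z of cover in the frame of tray4 above 0.01 m) or (angle between tray4's own z axis and vertical above 3.08 rad and z of cover in the frame of tray4 below -0.01 m)) and z of tray5 in the frame of socket between 0.004 and 0.09 m and ((angle between tray5's own z axis and vertical below 0.06 rad and z of cover in the frame of tray5 above 0.01 m) or (angle between tray5's own z axis and vertical above 3.08 rad and z of cover in the frame of tray5 below -0.01 m)) and z of cover in the frame of socket between 0.004 and 0.09 m and (angle between cover's own z axis and vertical below 0.06 rad or angle between cover's own z axis and vertical above 3.08 rad) and horizontal distance between rod_tip and socket above 0.1 m), for 0.3 s.
2. the rod stands through the whole stack with its tip home in the socket (horizontal distance between rod_tip and socket below 0.006 m and z of rod_tip in the frame of socket_floor below 0.005 m), for 0.2 s.
At the end, for the whole second after the job is handed in: Trays present and cover (topmost) lie flat (0.06 rad) on the base, centres within 8 mm of the socket's axis, long sides within 0.2 rad of the base's; the rod stands in them (within 0.12 rad of upright), tip within 5 mm of the socket's floor; all at rest and released (all of step 2 and horizontal distance between each of tray1, tray2, tray3, tray4, tray5, cover and socket below 0.008 m and angle between the x axis of each of tray1, tray2, tray3, tray4, tray5, cover and the x axis of base, either way round below 0.2 rad and z of tray1 in the frame of socket between 0.004 and 0.09 m and linear speed of each of tray1, tray2, tray3, tray4, tray5, cover below 0.03 m/s and ((angle between tray1's own z axis and vertical below 0.06 rad and z of cover in the frame of tray1 above 0.01 m) or (angle between tray1's own z axis and vertical above 3.08 rad and z of cover in the frame of tray1 below -0.01 m)) and z of tray2 in the frame of socket between 0.004 and 0.09 m and ((angle between tray2's own z axis and vertical below 0.06 rad and z of cover in the frame of tray2 above 0.01 m) or (angle between tray2's own z axis and vertical above 3.08 rad and z of cover in the frame of tray2 below -0.01 m)) and z of tray3 in the frame of socket between 0.004 and 0.09 m and ((angle between tray3's own z axis and vertical below 0.06 rad and z of cover in the frame of tray3 above 0.01 m) or (angle between tray3's own z axis and vertical above 3.08 rad and z of cover in the frame of tray3 below -0.01 m)) and z of tray4 in the frame of socket between 0.004 and 0.09 m and ((angle between tray4's own z axis and vertical below 0.06 rad and z of cover in the frame of tray4 above 0.01 m) or (angle between tray4's own z axis and vertical above 3.08 rad and z of cover in the frame of tray4 below -0.01 m)) and z of tray5 in the frame of socket between 0.004 and 0.09 m and ((angle between tray5's own z axis and vertical below 0.06 rad and z of cover in the frame of tray5 above 0.01 m) or (angle between tray5's own z axis and vertical above 3.08 rad and z of cover in the frame of tray5 below -0.01 m)) and z of cover in the frame of socket between 0.004 and 0.09 m and (angle between cover's own z axis and vertical below 0.06 rad or angle between cover's own z axis and vertical above 3.08 rad) and angle between rod's own z axis and vertical below 0.12 rad and linear speed of rod below 0.02 m/s); the robot touches nothing.
It fails at once if the jar was shifted more than 30 mm or tipped over (distance of jar from where it was at the start of the episode above 0.03 m or angle between jar's own z axis and vertical above 0.4 rad).
It fails at once if the beaker was shifted more than 30 mm or tipped over (distance of beaker from where it was at the start of the episode above 0.03 m or angle between beaker's own z axis and vertical above 0.4 rad).
Of tray1, tray2, tray3, tray4, tray5 only 3 to 5 are there at a start; the rules pass over those that are not, and their reading is None.
At some moment in a run one of tray1, tray2, tray3, tray4, tray5, cover may be knocked a few centimetres aside while the robot is not near it.
It also fails if it takes over 210 s, if anything falls off the work surface, if the arm or the gripper's body presses on something with over 40 N, if the wrist force passes 120 N, or if a joint passes its speed limit or range.

## Working session

There is one attempt and no reset: what is moved stays moved. The work goes in short steps, each a Python script; the robot and the scene stay as the last script left them, time stands still between calls to the robot, and variables do not carry over. Pictures are saved under pics/ and viewed, about 12 in all and at most 16, crops included, and the job is handed in when it is done.

```bash
mkdir -p pics; ls; python3 - <<'E'
from plant import bot
import cv2
for n in("top","scene"):
    cv2.imwrite(f"pics/{n}0.png",cv2.resize(bot.camera(n)[:,:,::-1],(800,600),interpolation=cv2.INTER_CUBIC))
    print(n,bot.get_calibration(n))
print(bot.get_calibration("wrist"))
print(bot.read_state())
E
```

```text
pics
top {'fx': 360.2448408040911, 'fy': 360.2448408040911, 'cx': 251.73365518925493, 'cy': 196.26152052431868, 'distortion': array([-0.01817874,  0.        ,  0.        ,  0.        ,  0.        ]), 'view': array([[ 8.07284731e-04, -9.99999593e-01, -4.04078525e-04,
        -7.10662541e+01],
       [ 9.92941354e-01,  7.53661386e-04,  1.18603963e-01,
        -5.86626863e+02],
       [-1.18603611e-01, -4.96973446e-04,  9.92941557e-01,
        -1.19708235e+03],
       [ 0.00000000e+00,  0.00000000e+00,  0.00000000e+00,
         1.00000000e+00]])}
scene {'fx': 423.7365144216536, 'fy': 423.7365144216536, 'cx': 254.72561655974374, 'cy': 185.6943215425616, 'distortion': array([0.01304457, 0.        , 0.        , 0.        , 0.        ]), 'view': array([[-3.86209067e-02,  9.99252977e-01, -1.38323387e-03,
         7.02202957e+01],
       [-5.93188669e-01, -2.18125965e-02,  8.04767925e-01,
         2.91563631e+02],
       [ 8.04136573e-01,  3.19013856e-02,  5.93587966e-01,
        -1.66664675e+03],
       [ 0.00000000e+00,  0.00000000e+00,  0.00000000e+00,
         1.00000000e+00]])}
{'fx': 28
[... 530 characters left out ...]
00]])}
{'t': 0.1, 'joint_pos': array([ 1.43714017e+00,  3.59338704e-01,  1.11443995e-02, -3.05249223e-04,
       -1.22405470e+00, -2.88141453e-01]), 'qvel': array([ 7.52366494e-04, -1.92713626e-03,  8.33405520e-04,  1.57465857e-03,
        3.58207667e-05, -5.78028018e-04]), 'tau': array([-9.53299823e-04, -5.84162629e+01,  2.93749630e+01,  7.01538831e+00,
        1.01461881e-02, -4.21699770e-05]), 'tcp_pos': array([276.168961  , 615.45334472, 225.69913766]), 'eef_rot': array([ 9.77832006e-01, -2.09389635e-01, -8.70271478e-05,  7.35244703e-04]), 'contact_force': array([-0.03447931,  0.25478799,  0.27885799]), 'moment': array([-0.02220223, -0.06679511,  0.02500968]), 'width': 87.49603012560002}
```

View pics/top0.png

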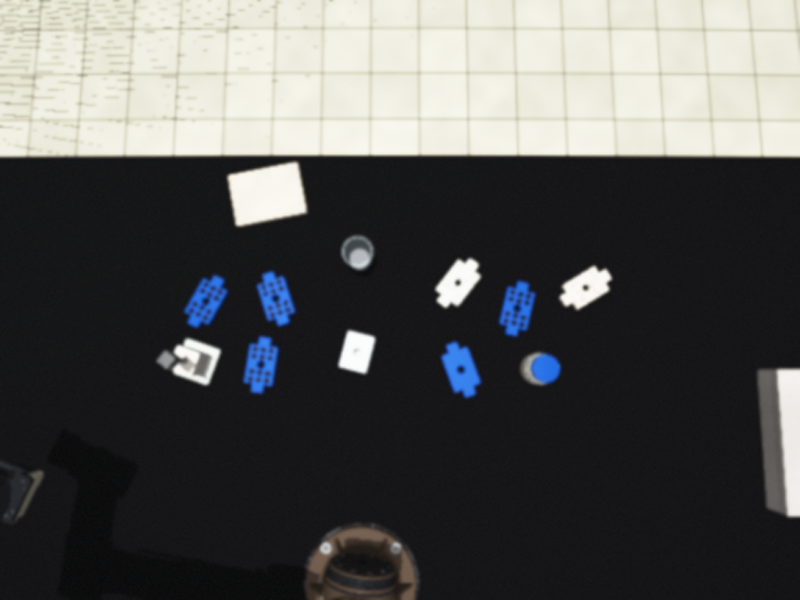

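View pics/scene0.png

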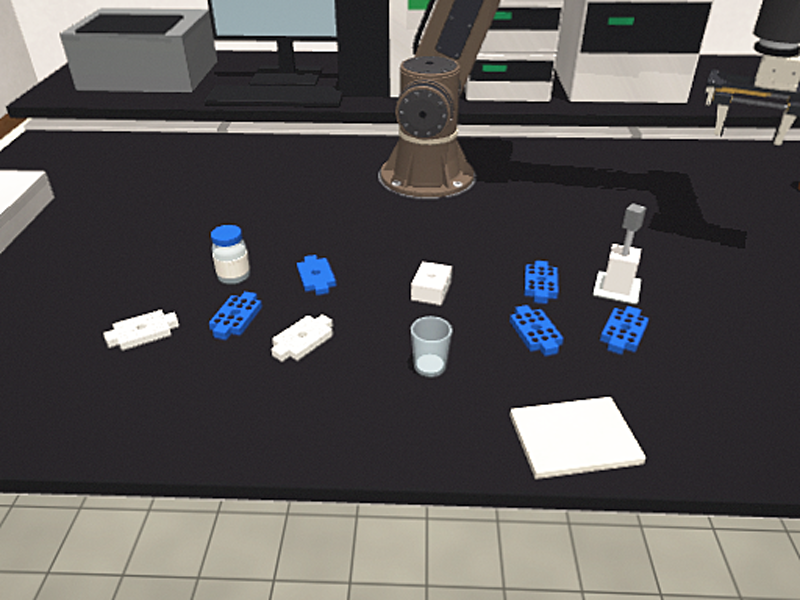

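Top view in 800 px coordinates:
- **Trays:** four blue objects with wells, at (206,301), (276,298), (261,364) and (518,308).
- **Cover:** the plain blue plate at (461,370).
- **Ignored:** white look-alikes at (458,283) and (586,287), and a white slab at (267,193).
- **Fixed parts:** base (357,352), holder (197,361), rod handle top about (166,360).
- **Bystanders:** beaker (358,252), jar (542,368).

The wells and the plain face tell the trays from the cover. I'll localise them all and confirm close up with the wrist camera.

```bash
cat > h.py <<'E'
import numpy as np, cv2
from scipy.spatial.transform import Rotation as R
from plant import bot
def cam(name):
    """returns image(BGR), calib, view(4x4 world->cam)"""
    c=bot.get_calibration(name)
    if name=="wrist":
        s=bot.read_state(); T=np.eye(4); T[:3,:3]=R.from_quat(s["eef_rot"]).as_matrix(); T[:3,3]=s["tcp_pos"]
        V=np.linalg.inv(T@c["T_tool_cam"])
    else: V=c["view"]
    K=np.array([[c["fx"],0,c["cx"]],[0,c["fy"],c["cy"]],[0,0,1]])
    return bot.camera(name)[:,:,::-1].copy(),K,c["distortion"],V
def px2w(uv,z,K,D,V):
    n=cv2.undistortPoints(np.float64(uv).reshape(-1,1,2),K,D)[:,0]
    d=np.c_[n[:,0],-n[:,1],-np.ones(len(n))]@V[:3,:3]; o=-V[:3,:3].T@V[:3,3]
    return (o+d*((z-o[2])/d[:,2])[:,None])[:,:2]
def w2px(P,K,D,V):
    p=np.float64(P).reshape(-1,3)@V[:3,:3].T+V[:3,3]
    return cv2.projectPoints(p*[1,-1,-1],np.zeros(3),np.zeros(3),K,D)[0][:,0]
def quat(yaw):
    """tool down, tool x at world angle yaw, (tool y = jaws)"""
    c,s=np.cos(yaw),np.sin(yaw)
    return R.from_matrix(np.c_[[c,s,0],[s,-c,0],[0,0,-1]]).as_quat()
def blue(img):
    h=cv2.cvtColor(img,cv2.COLOR_BGR2HSV); return cv2.inRange(h,(100,110,50),(125,255,255))
def white(img):
    h=cv2.cvtColor(img,cv2.COLOR_BGR2HSV); return cv2.inRange(h,(0,0,150),(180,70,255))
def blobs(mask,z,c,amin):
    out=[]
    for k in cv2.findContours(mask,cv2.RETR_EXTERNAL,cv2.CHAIN_APPROX_NONE)[0]:
        if cv2.contourArea(k)<amin: continue
        w=px2w(k[:,0],z,*c)
        (x,y),(a,b),_=cv2.minAreaRect(np.float32(w)); m=cv2.moments(np.float32(w))
        yaw=.5*np.arctan2(2*m["mu11"],m["mu20"]-m["mu02"])
        out.append((m["m10"]/m["m00"],m["m01"]/m["m00"],yaw,max(a,b),min(a,b),*k[:,0].mean(0)))
    return np.array(out)
E
python3 - <<'E'
from h import *
np.set_printoptions(suppress=True,precision=2)
im,*c=cam("top")
print("blue\n",blobs(blue(im),15,c,150))
b=blobs(white(im),36,c,150); print("white\n",b)
s=512/800
print("holder via marks z=80/170 (white block, handle)",px2w(np.array([[188,350],[166,360]])*s,80,*c),px2w([[166*s,360*s]],172,*c))
cv2.imwrite("pics/crop1.png",cv2.resize(im[200:260,95:165],(800,600*800//700 if 0 else 600),interpolation=cv2.INTER_CUBIC))
# reach over the base with the wrist, away and high
for (x,y,q) in [(560,-70,0)]:
    for yaw in (0,np.pi/2,-np.pi/2,np.pi): print(yaw,bot.solve_ik([x,y,260],quat(yaw)))
E
```

```text
blue
 [[ 454.33 -406.78    0.32   64.08   62.18  349.48  235.38]
 [ 451.67 -217.82    0.35  131.34   72.29  294.81  236.52]
 [ 461.8   222.08   -0.14  131.19   72.36  166.36  233.25]
 [ 587.37 -344.76   -0.25  131.54   72.2   330.54  197.16]
 [ 602.63  349.06   -0.49  131.53   73.4   131.12  192.37]
 [ 609.23  193.15    0.33  131.06   72.53  176.04  190.53]]
white
 [[ 314.71 -923.37   -0.04  311.42   48.36  505.63  281.16]
 [ 468.99  356.53    0.81   94.38   81.18  124.15  230.54]
 [ 489.44    9.79   -0.27   82.26   62.86  227.93  224.91]
 [ 630.52 -492.58   -1.04  121.31   62.62  374.67  183.64]
 [ 641.54 -211.27   -0.66  122.02   63.12  292.92  180.26]
 [ 843.24  214.52   -1.37  160.53  122.19  170.37  123.72]
 [1126.7   -83.99   -1.57 1897.91  387.81  255.5    49.35]]
holder via marks z=80/170 (white block, handle) [[489.55 359.34]
 [468.59 404.69]] [[466.4  367.53]]
0 [ 0.22  0.16 -0.18  0.   -1.23  1.35]
1.5707963267948966 [ 0.22  0.16 -0.18  0.   -1.23  2.92]
-1.5707963267948966 [ 0.22  0.16 -0.18  0.   -1.23 -0.22]
3.141592653589793 [ 0.22  0.16 -0.18  0.   -1.23 -1.79]
```

View pics/crop1.png

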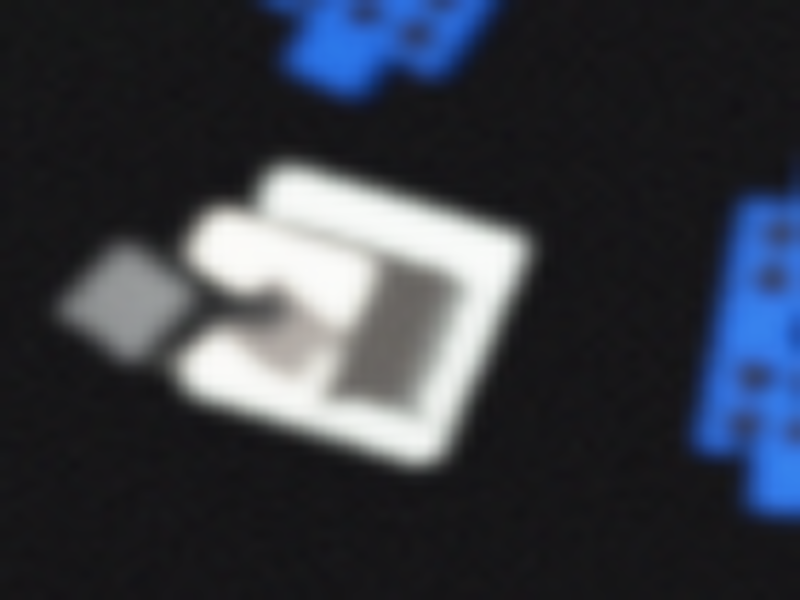

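The base is at about (489,10) with yaw -0.27, and all sizes match. Next, close wrist views of the first tray and the base.

```bash
python3 - <<'E'
from h import *
bot.move_ptp([602,349,200],quat(-0.49)); bot.line_to([602,349,130]); bot.pause(.3)
a,*c=cam("wrist"); print(bot.read_state()["tcp_pos"],blobs(blue(a),15,c,2000)); np.savez("a.npz",a=a,K=c[0],D=c[1],V=c[2])
bot.line_to([602,349,200]); bot.move_ptp([489,10,200],quat(-0.27)); bot.line_to([489,10,151]); bot.pause(.3)
b,*c=cam("wrist"); print(bot.read_state()["tcp_pos"],blobs(white(b),36,c,2000)); np.savez("b.npz",a=b,K=c[0],D=c[1],V=c[2])
print(bot.read_state()["t"])
cv2.imwrite("pics/w1.png",np.vstack([a,b])[:, :][::1][:768]); 
cv2.imwrite("pics/w1.png",cv2.resize(np.hstack([a[60:330,110:410],b[60:330,110:410]]),(800,360)))
E
```

```text
[602.25798042 349.1386125  130.79260939] [[ 6.04384163e+02  3.48483668e+02 -4.87207082e-01  1.18237373e+02
   6.24333725e+01  2.57276786e+02  1.83309524e+02]
 [ 6.09376307e+02  1.94757674e+02  3.39772988e-01  1.23600693e+02
   6.57223740e+01  3.95085106e+02  1.06053191e+02]]
[489.35350064  10.14028895 151.637161  ] [[ 3.10519496e+02  1.78357092e+02  1.35091921e+00  4.98393158e+02
   1.07063751e+02  1.79804124e+02  3.56920103e+02]
 [ 4.91592674e+02  9.67234910e+00 -2.56184160e-01  8.26048508e+01
   5.97094612e+01  2.57187266e+02  1.85726592e+02]]
5.4583
```

View pics/w1.png

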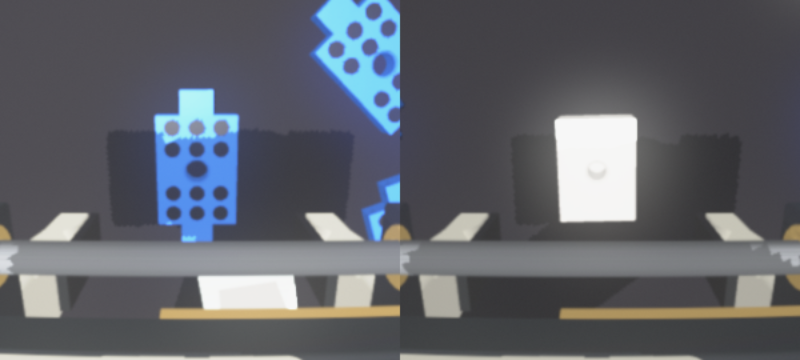

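The wrist view confirms a tray with wells and a hole at crop (196,169), and the base with its socket at (597,170). I'll write a silhouette fit of the known solid (tray or base) and test it on these two pictures.

```bash
cat >> h.py <<'E'
from scipy.optimize import minimize
def outline(kind):
    if kind=="base": return np.array([[39,29],[-39,29],[-39,-29],[39,-29]],float)
    q=np.array([[60,12],[42,12],[42,30]],float)
    return np.vstack([q,(q*[-1,1])[::-1],q*[-1,-1],(q*[1,-1])[::-1]])
def wmask(im,kind):
    h=cv2.cvtColor(im,cv2.COLOR_BGR2HSV)
    m=white(im) if kind=="base" else cv2.inRange(h,(85,90,60),(130,255,255))
    return m
def fit(im,c,kind,ztop,th,x0,rmax=236,S=4):
    """silhouette fit of prism; x0=(x,y,yaw); rows>=rmax (gripper) ignored. -> x,y,yaw,xor fraction"""
    P=outline(kind); n=len(P)
    m=wmask(im,kind); H,W=m.shape
    # keep the component at x0, filled
    u,v=w2px([[x0[0],x0[1],ztop]],*c)[0]; m[rmax:]=0
    cs=cv2.findContours(m,cv2.RETR_EXTERNAL,cv2.CHAIN_APPROX_NONE)[0]
    k=max((k for k in cs if cv2.contourArea(k)>600),key=lambda k:cv2.pointPolygonTest(k,(float(u),float(v)),True))
    sel=np.zeros_like(m); cv2.drawContours(sel,[k],-1,255,-1)
    big=cv2.resize(sel,(W*S,H*S),interpolation=cv2.INTER_LINEAR)>127
    def ren(p):
        r=np.array([[np.cos(p[2]),-np.sin(p[2])],[np.sin(p[2]),np.cos(p[2])]])
        w=P@r.T+p[:2]
        t,b=[w2px(np.c_[w,np.full(n,z)],*c) for z in (ztop,ztop-th)]
        out=np.zeros((H*S,W*S),np.uint8)
        f=lambda a:cv2.fillPoly(out,[np.int32(((a+.5)*S-.5)*16)],1,shift=4)
        f(t);f(b)
        for i in range(n): j=(i+1)%n; f(np.array([t[i],t[j],b[j],b[i]]))
        out[rmax*S:]=0; return out>0
    cost=lambda p:np.count_nonzero(ren(p)^big)
    p=np.array(x0,float)
    for s in (6,2):
        p=minimize(cost,p,method="Nelder-Mead",options=dict(initial_simplex=p+np.vstack([np.zeros(3),np.diag([s,s,s*.015])]),xatol=.05,fatol=5)).x
    return np.r_[p,cost(p)/big.sum()]
E
python3 - <<'E'
from h import *
np.set_printoptions(suppress=True,precision=3)
for f,k,z,th,x0 in(("a","tray",15,15,(602,349,-.49)),("b","base",36,36,(490,10,-.27))):
    d=np.load(f+".npz"); c=[d["K"],d["D"],d["V"]]
    for r in (200,210,): print(k,r,fit(d["a"],c,k,z,th,x0,r))
    print(px2w([[110+196*.75,60+169*.75] if k=="tray" else [110+197*.75,60+170*.75]],z,*c))
E
```

```text
tray 200 [604.327 349.296  -0.491   0.051]
tray 210 [604.067 348.895  -0.499   0.051]
[[604.603 348.571]]
base 200 [490.4     9.797  -0.269   0.027]
base 210 [490.513  10.074  -0.27    0.026]
[[490.949   9.182]]
```

```bash
cat >> h.py <<'E'
BASE=np.array([490.5,9.9,-.269])
def look(kind,z,th,x0):
    """hover over x0 with tool x along its yaw and fit"""
    x0=np.array(x0,float); e=np.array([np.cos(x0[2]),np.sin(x0[2])]); h=x0[:2]-20*e
    bot.move_ptp([*h,z+125],quat(x0[2])); bot.pause(.3)
    im,*c=cam("wrist"); return fit(im,c,kind,z,th,x0,232),im,c
def pick(th,x0,z=None):
    z=z or th
    p,im,c=look("tray",z,th,x0); print("fit",p.round(2))
    assert p[3]<.12, "bad fit"
    bot.move_ptp([*p[:2],z+40],quat(p[2])); bot.line_to([*p[:2],z-th+2.5],100)
    bot.move_gripper(50,30); print("width",bot.read_state()["width"])
    bot.line_to([*p[:2],z+60],200)
    return p,im
def place(th,zsup,B=BASE):
    bot.line_to([*bot.read_state()["tcp_pos"][:2],200],250)
    bot.move_ptp([*B[:2],200],quat(B[2])); bot.line_to([*B[:2],zsup+20],200)
    print("held width",bot.read_state()["width"])
    bot.line_to([*B[:2],zsup+2.7],40); bot.pause(.2); f=bot.read_state()["contact_force"]
    bot.move_gripper(84); bot.pause(.1); bot.line_to([*B[:2],zsup+60],200)
    p,im,c=look("tray",zsup+th,th,B); s=bot.read_state()
    print("placed fit",p.round(2),"err",(p[:3]-B).round(2),"F",f.round(1),"t",s["t"]); return p,im
E
python3 - <<'E'
from h import *
bot.move_gripper(86)
bot.line_to([489,10,200])
a,*_=look("base",36,36,BASE); print("base",a)
p,i1=pick(15,[462,222,-.14]); q,i2=place(15,36)
cv2.imwrite("pics/p1.png",np.hstack([i1[60:330,110:410],i2[60:330,110:410]]))
E
```

```text
base [ 4.89767861e+02  9.70087167e+00 -2.52093623e-01  4.98361184e-02]
fit [ 4.6323e+02  2.2256e+02 -1.4000e-01  8.0000e-02]
width 59.79118502218885
held width 59.654902772516074
placed fit [ 4.9022e+02  9.3300e+00 -2.7000e-01  9.0000e-02] err [-0.28 -0.57  0.  ] F [-1.5  1.3  3.6] t 15.3667
```

View pics/p1.png

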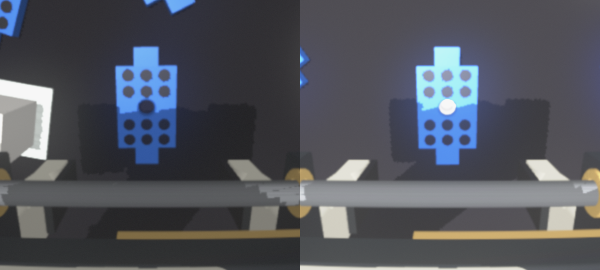

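The first tray lies squarely on the base, with the white base top showing through its hole at (447,106). I'll take the other trays, checking the top camera for knocked parts before each pick.

```bash
cat >> h.py <<'E'
def nearest(x0,lim=90):
    im,*c=cam("top"); b=blobs(blue(im),15,c,150); d=np.hypot(b[:,0]-x0[0],b[:,1]-x0[1]); i=d.argmin()
    print("top sees",b[i,:5].round(2),"d",d[i].round(1)); assert d[i]<lim; return b[i,:3]
E
python3 - <<'E'
from h import *
ims=[]
for n,x0 in enumerate([(609,193),(603,349),(587,-345)],1):
    p,i1=pick(15,nearest(x0)); q,i2=place(15,36+15*n); ims+=[np.vstack([i1[60:250,110:410],i2[60:250,110:410]])]
cv2.imwrite("pics/p2.png",cv2.resize(np.hstack(ims),(800,338)))
im,*c=cam("top"); print(blobs(blue(im),15,c,150).round(2))
E
```

```text
top sees [6.1038e+02 1.9385e+02 3.2000e-01 1.3106e+02 7.2290e+01] d 1.6
fit [6.1052e+02 1.9346e+02 3.3000e-01 1.4000e-01]Traceback (most recent call last):
  File "<stdin>", line 4, in <module>
  File "h.py", line 79, in pick
    assert p[3]<.12, "bad fit"
           ^^^^^^^^
AssertionError: bad fit
```

The fit agrees with the top camera to 0.4 mm and 0.01 rad, so my residual limit was too tight. I'll replace it with an agreement check between the two cameras.

```bash
sed -i 's/assert p\[3\]<.12, "bad fit"/assert p[3]<.22 and np.hypot(*(p[:2]-np.array(x0)[:2]))<6 and abs(p[2]-x0[2])<.06, "bad fit"/' h.py
python3 - <<'E'
from h import *
ims=[]
try:
  for n,x0 in enumerate([(609,193),(603,349),(587,-345)],1):
    p,i1=pick(15,nearest(x0)); q,i2=place(15,36+15*n); ims+=[np.vstack([i1[60:250,110:410],i2[60:250,110:410]])]
    if np.hypot(*(q[:2]-BASE[:2]))>2.5: print("CHECK"); break
finally:
  if ims: cv2.imwrite("pics/p2.png",cv2.resize(np.hstack(ims),(800,338)))
im,*c=cam("top"); print(blobs(blue(im),15,c,150).round(2))
E
```

```text
top sees [575.68 182.82  -1.45  66.19  52.56] d 34.8
fit [ 6.1032e+02  1.9313e+02 -2.8100e+00  6.0000e-02]Traceback (most recent call last):
  File "<stdin>", line 5, in <module>
  File "h.py", line 79, in pick
    assert p[3]<.22 and np.hypot(*(p[:2]-np.array(x0)[:2]))<6 and abs(p[2]-x0[2])<.06, "bad fit"
           ^^^^^^^^^^^^^^^^^^^^^^^^^^^^^^^^^^^^^^^^^^^^^^^^^^^^^^^^^^^^^^^^^^^^^^^^^^
AssertionError: bad fit
```

The arm, parked over the tray, hid it from the top camera. The top check should always be made from over the base.

```bash
python3 - <<'E'
from h import *
ims=[]
bot.move_ptp([*BASE[:2],230],quat(BASE[2]))
try:
  for n,x0 in enumerate([(609,193),(603,349),(587,-345)],1):
    p,i1=pick(15,nearest(x0)); q,i2=place(15,36+15*n); ims+=[np.vstack([i1[60:250,110:410],i2[60:250,110:410]])]
    if np.hypot(*(q[:2]-BASE[:2]))>2.5: print("CHECK"); break
finally:
  if ims: cv2.imwrite("pics/p2.png",cv2.resize(np.hstack(ims),(800,338)))
im,*c=cam("top"); print(blobs(blue(im),15,c,150).round(2))
E
```

```text
top sees [ 6.2779e+02  2.0272e+02 -1.8000e-01  9.1660e+01  7.2580e+01] d 21.2
fit [6.0984e+02 1.9252e+02 3.3000e-01 7.0000e-02]Traceback (most recent call last):
  File "<stdin>", line 6, in <module>
  File "h.py", line 79, in pick
    assert p[3]<.22 and np.hypot(*(p[:2]-np.array(x0)[:2]))<6 and abs(p[2]-x0[2])<.06, "bad fit"
           ^^^^^^^^^^^^^^^^^^^^^^^^^^^^^^^^^^^^^^^^^^^^^^^^^^^^^^^^^^^^^^^^^^^^^^^^^^
AssertionError: bad fit
```

```bash
python3 - <<'E'
s=open('h.py').read()
a=s.index('    p,im,c=look("tray",z,th,x0); print("fit"'); b=s.index('    bot.move_ptp([*p[:2],z+40]')
s=s[:a]+'''    for _ in range(3):   # re-look from the fitted pose until it stays put
        p,im,c=look("tray",z,th,x0); print("fit",p.round(2)); ok=p[3]<.22 and np.hypot(*(p[:2]-x0[:2]))<4 and abs(p[2]-x0[2])<.06
        if ok: break
        x0=p[:3]
    assert ok,"bad fit"
'''+s[b:]
s=s.replace("assert d[i]<lim; return b[i,:3]","return b[i,:3] if d[i]<lim and 120<b[i,3]<140 else np.array(x0,float)")
open('h.py','w').write(s)
E
python3 - <<'E'
from h import *
ims=[]
bot.line_to([*bot.read_state()["tcp_pos"][:2],200])
try:
  for n,x0 in enumerate([(610,193,.33),(603,349,-.49),(587,-345,-.25)],1):
    p,i1=pick(15,nearest(x0)); q,i2=place(15,36+15*n); ims+=[np.vstack([i1[60:250,110:410],i2[60:250,110:410]])]
    if np.hypot(*(q[:2]-BASE[:2]))>2.5: print("CHECK"); break
finally:
  if ims: cv2.imwrite("pics/p2.png",cv2.resize(np.hstack(ims),(800,800*380//(300*len(ims)))))
im,*c=cam("top"); print(blobs(blue(im),15,c,150).round(2))
E
```

```text
top sees [577.07 180.75  -1.01  72.25  59.97] d 35.1
fit [6.1046e+02 1.9329e+02 3.3000e-01 1.5000e-01]
width 59.6352926299688
held width 59.976572707873586
placed fit [ 4.9108e+02  9.1500e+00 -2.7000e-01  1.0000e-01] err [ 0.58 -0.75 -0.  ] F [-2.9  1.4  4.3] t 30.0
top sees [ 6.0253e+02  3.4919e+02 -4.9000e-01  1.3181e+02  7.3400e+01] d 0.5
fit [ 6.0365e+02  3.4932e+02 -4.8000e-01  1.1000e-01]
width 59.58584125222185
held width 59.652602382248695
placed fit [ 4.9093e+02  9.1100e+00 -2.6000e-01  1.0000e-01] err [ 0.43 -0.79  0.  ] F [-1.6  0.5  4.4] t 39.3833
top sees [ 5.8742e+02 -3.4486e+02 -2.5000e-01  1.3155e+02  7.1940e+01] d 0.4
fit [ 5.8817e+02 -3.4489e+02 -2.6000e-01  5.0000e-02]
width 59.32645915689364
held width 60.02480733695237
placed fit [ 4.9054e+02  9.7200e+00 -2.6000e-01  1.2000e-01] err [ 0.04 -0.18  0.01] F [-0.7  0.6  3.8] t 48.7583
[[ 4.5433e+02 -4.0678e+02  3.2000e-01  6.4080e+01  6.2180e+01  3.4948e+02
   2.3538e+02]
 [ 4.5168e+02 -2.1774e+02  3.5000e-01  1.3131e+02  7.2220e+01  2.9466e+02
   2.3640e+02]]
```

View pics/p2.png

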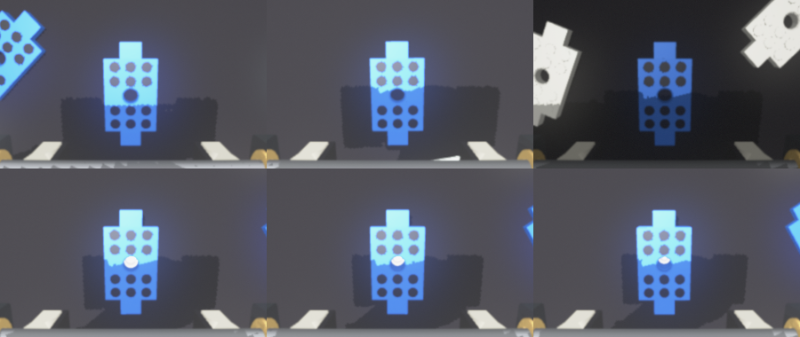

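All four trays are stacked, with holes aligned and offsets under 1 mm. Next comes the cover, then a close look at the rod from above and a scene picture.

```bash
python3 - <<'E'
from h import *
p,i1=pick(12,nearest((452,-218,.35))); q,i2=place(12,96)
bot.line_to([*BASE[:2],300],250)
bot.move_ptp([430,367,300],quat(0)); bot.pause(.4)
w,*c=cam("wrist"); np.savez("r.npz",a=w,K=c[0],D=c[1],V=c[2])
s,*_=cam("scene")
print(bot.read_state()["t"], [px.round(1) for px in w2px([[466,367,176],[466,367,80]],*c)])
cv2.imwrite("pics/p3.png",cv2.resize(np.vstack([np.hstack([i1[60:250,110:410],i2[60:250,110:410]])]),(800,253)))
cv2.imwrite("pics/r.png",cv2.resize(w,(800,600),interpolation=cv2.INTER_CUBIC))
cv2.imwrite("pics/s1.png",cv2.resize(s[100:290,190:440],(800,600),interpolation=cv2.INTER_CUBIC))
E
```

```text
top sees [ 4.5171e+02 -2.1764e+02  3.5000e-01  1.3135e+02  7.1860e+01] d 0.5
fit [ 4.5344e+02 -2.1689e+02  3.6000e-01  2.2000e-01]
width 60.02210228451007
held width 59.27972290577248
placed fit [ 4.9052e+02  9.4900e+00 -2.8000e-01  2.0000e-01] err [ 0.02 -0.41 -0.01] F [-1.8 -0.3  3.7] t 57.3833
59.675 [array([256.3, 152.1]), array([256.5, 143.7])]
```

View pics/p3.png

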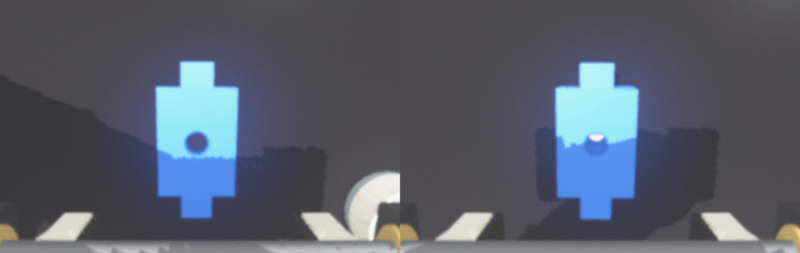

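View pics/r.png

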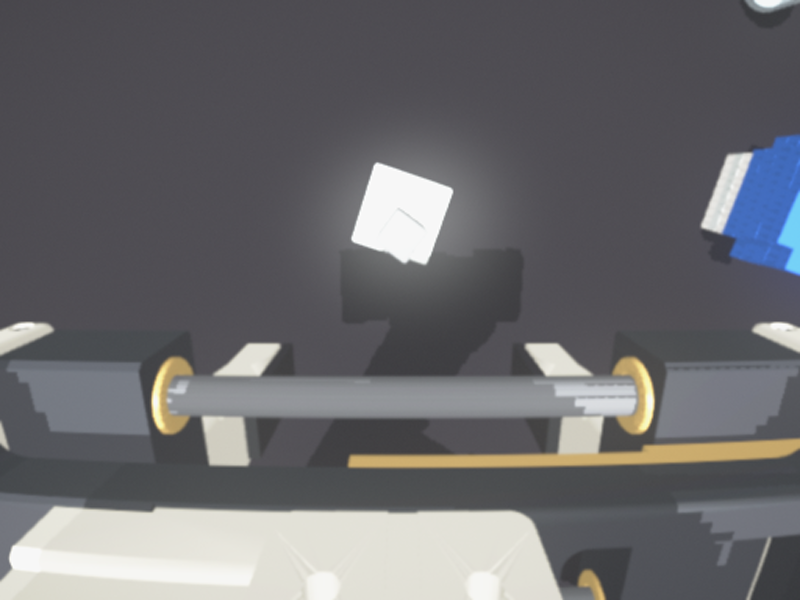

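View pics/s1.png

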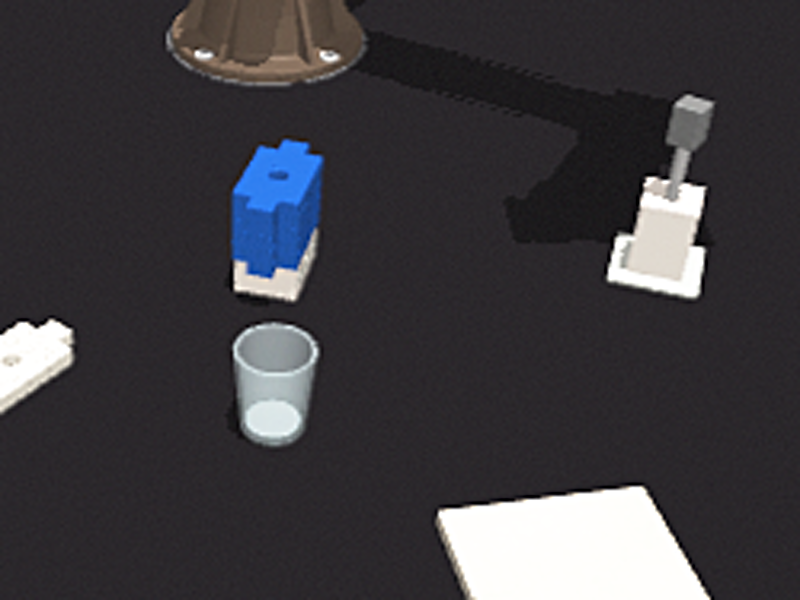

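The stack is complete: the scene view shows four trays and the cover square on the base, with beaker and jar untouched. The rod handle is overexposed at about (403,237) in the wrist view, so I'll stretch the contrast there and measure it in the top view as well.

```bash
python3 - <<'E'
from h import *
d=np.load("r.npz"); c=[d["K"],d["D"],d["V"]]; a=d["a"][95:185,215:305].astype(float)
a=np.clip((a.min(2)-170)/85*255,0,255).astype(np.uint8)
t,*ct=cam("top"); np.savez("t.npz",a=t,K=ct[0],D=ct[1],V=ct[2])
t=t[210:250,90:145].max(2)
f=lambda x,w:cv2.resize(x,(w,450),interpolation=cv2.INTER_CUBIC)
cv2.imwrite("pics/rc.png",np.hstack([f(a,450),f(t,350)])[:, :800])
E
```

```text
(no output)
```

View pics/rc.png

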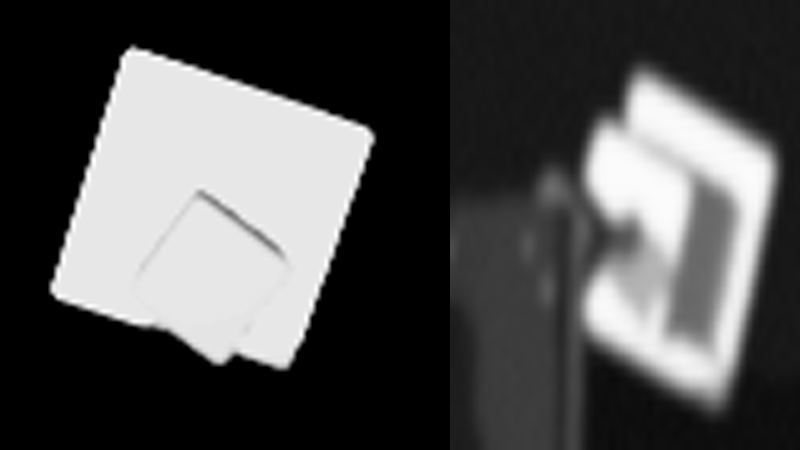

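```bash
python3 - <<'E'
from h import *
d=np.load("r.npz"); c=[d["K"],d["D"],d["V"]]
g=lambda p:np.array(p)/5-.4+[215,95]
foot=px2w(g([[130,47],[373,132],[288,370],[50,292]]),5,*c); print("foot",foot.round(1),foot.mean(0))
h=px2w(g([[198,190],[288,258],[220,363],[135,280]]),176,*c); print("handle",h.round(1),h[[0,2]].mean(0),h[[1,3]].mean(0))
for y in (-.65,.92): print(y,bot.solve_ik([467,367,320],quat(y)),bot.solve_ik([*BASE[:2],320],quat(y)))
X=np.array([467.3,367.2])
bot.move_gripper(86); bot.move_ptp([*X,240],quat(-.65)); bot.line_to([*X,139],80); print(bot.read_state()["contact_force"])
bot.move_gripper(15,20); s=bot.read_state(); print(s["width"],s["contact_force"],s["moment"],s["t"])
E
```

```text
foot [[520.6 391.5]
 [494.7 315.8]
 [419.2 341.7]
 [444.8 418.4]] [469.82866622 366.84801955]
handle [[485.2 369. ]
 [471.9 351.2]
 [450.8 364.8]
 [467.6 381.7]] [467.98805717 366.90648775] [469.71643504 366.46011114]
-0.65 [ 0.99487925  0.18028759 -0.02082458  0.         -1.36968416 -0.07408292] [ 4.21844193e-01 -1.00545141e-03 -2.23630837e-01  0.00000000e+00
 -1.34817094e+00  4.98952134e-01]
0.92 [ 0.99487925  0.18028759 -0.02082458  0.         -1.36968416  1.49591708] [ 4.21844193e-01 -1.00545141e-03 -2.23630837e-01  0.00000000e+00
 -1.34817094e+00  2.06895213e+00]
[-0.50333539  0.39543334  0.26350126]
25.785898382624204 [ 1.30377434 -0.5639356   0.28064296] [ 0.06556104 -0.3007192  -0.01038864] 63.0167
```

```bash
python3 - <<'E'
from h import *
bot.move_gripper(15,40)
p=bot.read_state()["tcp_pos"]
bot.line_to([p[0],p[1],160],40); print(bot.read_state()["contact_force"])
bot.line_to([p[0],p[1],270],80); print(bot.read_state()["contact_force"],bot.read_state()["width"])
bot.line_to([*BASE[:2],270],120); bot.line_to([*BASE[:2],258],50); bot.pause(.5)
s=bot.read_state(); print(s["tcp_pos"],s["width"],s["t"])
P=s["tcp_pos"]; L=[]
for n,(r0,r1,c0,c1) in(("scene",(90,210,220,380)),("wrist",(120,240,177,337))):
    im,*c=cam(n)
    pts=w2px([[P[0],P[1],P[2]-133+k] for k in (0,10,60,120)]+[[*BASE[:2],108]],*c); print(n,pts.round(1).tolist())
    L.append(cv2.resize(im[r0:r1,c0:c1],(800,600),interpolation=cv2.INTER_CUBIC))
    cv2.imwrite(f"pics/{n}_ins.png",L[-1])
E
```

```text
[ 0.58567278  0.43544345 -1.61668106]
[ 0.56431826 -0.45724775 -1.57614597] 25.756885299387378
[490.53130999   9.9006109  258.08296849] 25.735803487652884 69.4583
scene [[276.3, 149.9], [276.4, 146.9], [276.9, 131.2], [277.6, 111.3], [276.1, 155.1]]
wrist [[257.5, 185.1], [257.5, 187.4], [257.5, 201.3], [257.6, 227.6], [257.5, 181.6]]
```

View pics/scene_ins.png

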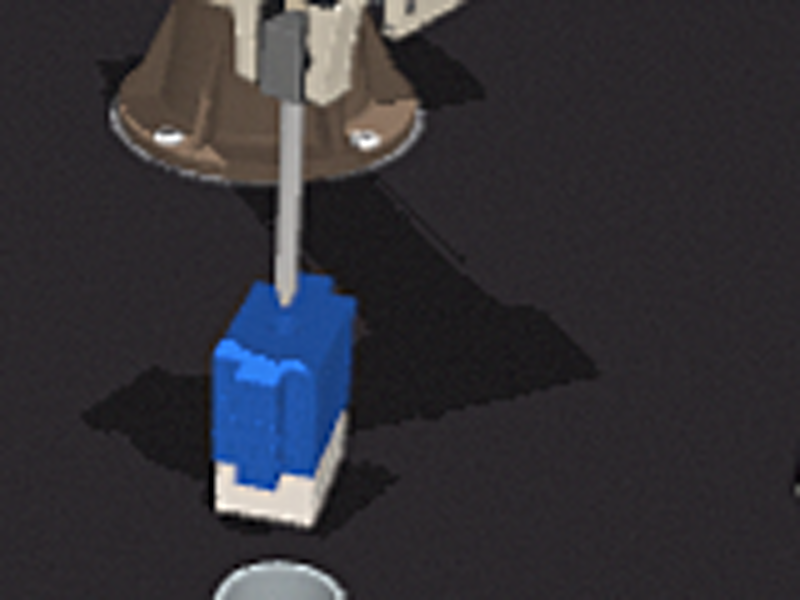

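View pics/wrist_ins.png

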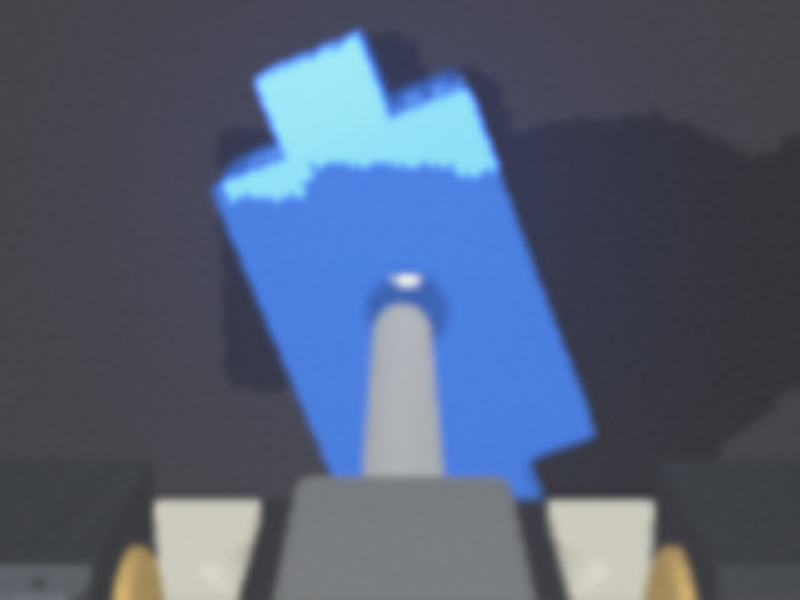

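The wrist crop shows the tip end at (404,303) and the cover hole centred near (407,307). The rod leans about 0.02 rad towards tool x, and the scene view agrees. I'll tilt the tool to set the rod upright, aim at (490.2, 9.4), and descend in short steps while watching the force.

```bash
python3 - <<'E'
from h import *
q=(R.from_quat(quat(-.65))*R.from_rotvec([0,-.02,0])).as_quat()
T=[490.2,9.4]
bot.line_to([*T,258],50,q); bot.pause(.3)
f0=bot.read_state()["contact_force"]
for z in list(range(252,140,-6))+[141]:
    bot.line_to([*T,z],40); s=bot.read_state(); f=s["contact_force"]-f0
    if np.linalg.norm(f)>3 or z%24==0: print(z,s["tcp_pos"].round(1),f.round(1))
    if f[2]>12 or np.hypot(*f[:2])>15: print("stop"); break
bot.pause(.2); s=bot.read_state(); print(s["tcp_pos"],s["width"],s["t"],s["contact_force"]-f0)
E
```

```text
240 [490.    9.3 239.7] [ 1.1  0.2 -0. ]
216 [490.    9.3 215.7] [0.7 0.3 0.2]
192 [490.    9.3 191.7] [1.3 0.3 0.1]
168 [490.    9.3 167.6] [0.4 0.1 0.3]
144 [490.    9.3 143.7] [1.1 0.4 0.2]
[490.14222723   9.3937411  140.98694535] 26.034016906332013 76.2583 [ 0.23311723  0.31025325 -0.12581442]
```

The rod went down with no resistance. I'll feel for the floor, let go, retreat and check.

```bash
python3 - <<'E'
from h import *
f0=bot.read_state()["contact_force"]; T=[490.2,9.4]
for z in (140,139,138,137,136):
    bot.line_to([*T,z],20); f=bot.read_state()["contact_force"]-f0; print(z,f.round(1))
    if f[2]>5: break
bot.move_gripper(60); bot.pause(.4)
bot.line_to([*T,240],80); bot.pause(.3)
# wrist look and scene look from clear of it
bot.move_ptp([*(np.array(T)-[60,0]),300],quat(0)); bot.pause(.4)
w,*c=cam("wrist"); print("wrist",w2px([[490.3,9.5,178],[490.3,9.5,108]],*c).round(1).tolist())
s,*c=cam("scene"); print("scene",w2px([[490.3,9.5,178],[490.3,9.5,138],[490.3,9.5,108]],*c).round(1).tolist())
cv2.imwrite("pics/endw.png",np.hstack([cv2.resize(s[90:210,220:380],(400,300),interpolation=cv2.INTER_CUBIC),cv2.resize(w[80:230,157:357],(400,300),interpolation=cv2.INTER_CUBIC)]))
print(bot.read_state()["t"])
E
```

```text
140 [-1.3  0.9  7.8]
wrist [[256.4, 127.3], [256.5, 125.5]]
scene [[276.7, 133.5], [276.3, 146.0], [276.0, 155.0]]
80.4917
```

View pics/endw.png

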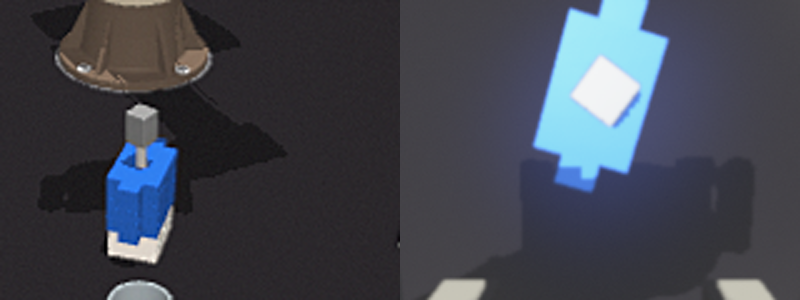

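The handle top is where a fully home rod should be: (142,108) seen against (142,109) predicted, with floor contact at the expected height. One last silhouette check of the stack, then hand in.

```bash
python3 - <<'E'
from h import *
im,*c=cam("wrist"); 
print("cover",fit(im,c,"tray",108,12,BASE,215).round(2)); print("whole stack",fit(im,c,"tray",108,72,BASE,215).round(2))
bot.line_to([430,9.4,330]); bot.move_ptp([420,-200,330],quat(0)); bot.pause(.3)
im,*c=cam("top"); print(blobs(blue(im),108,c,150).round(2))
cv2.imwrite("pics/fin.png",cv2.resize(im[130:270,90:390],(800,373),interpolation=cv2.INTER_CUBIC))
E
```

```text
cover [ 4.901e+02  9.460e+00 -2.800e-01  2.600e-01]
whole stack [ 4.901e+02  9.460e+00 -2.800e-01  2.600e-01]
[[525.06   1.71   1.56  70.4   48.1  229.12 213.06]]
```

View pics/fin.png

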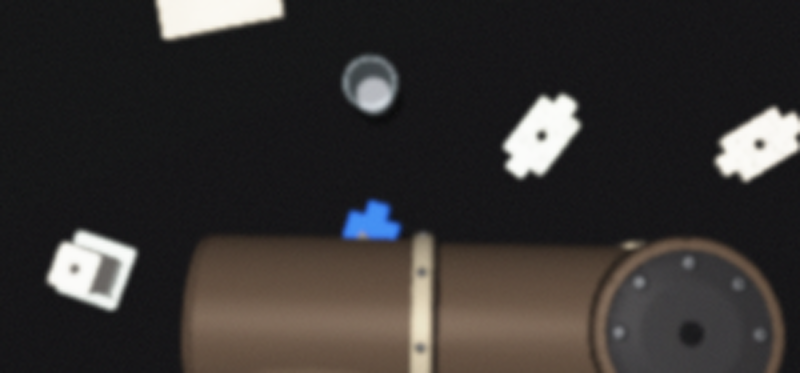

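```bash
python3 -c "
from plant import bot
bot.pause(.3); print(bot.close_job(), bot.read_state()['t'])"
```

```text
the job is handed in; nothing more can be done
the job is handed in; nothing more can be done
```

The job is handed in: all four blue trays are on the base, the cover is on top, and the lock rod stands home through them and is released. The last clock reading, shortly before hand-in, was 80.5 s of the 210 s. `close_job` reports no verdict.

**Checks that agreed**
- **Stack:** each tray and the cover fitted within 1 mm and about 0.01 rad of the base right after being laid. The final wrist fit of the cover gave (490.1, 9.5) mm against the base at (490.5, 9.9) mm.
- **Rod:** I corrected a lean of about 0.02 rad before inserting it. It went down with almost no force and met the socket floor about 1 mm above the expected height, at 7.8 N. In the scene picture the handle top sat within a pixel of the fully home position.

**Checks that failed or disagreed**
- **First limit too tight:** my first residual limit on the tray fit was too strict and stopped the script before the second pick. A later rule that the top camera must agree stopped it twice more, because the arm hid the tray. I changed both checks and continued; nothing was disturbed.
- **Final fit residual:** the final cover fit had a high residual of 0.26, probably because of shadow and because the gripper hid part of it, although its position agreed.
- **Last top picture:** the arm hid most of the stack and the jar. The holder was empty and the beaker stood where it was. The jar's position was last measured before the cover was placed, and it was unchanged then.

No tray or cover was seen to be knocked aside.

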